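# Check a warmed jar with the probe thermometer

### The arm

A 7-joint arm with a two-finger parallel gripper is mounted at the origin on the work surface. World frame = base frame: x ahead of the robot, y to its left, z up, the work surface at z = 0. Lengths are in m, angles in rad, forces in N, time in s.
With the tool pointing down it reaches from about 0.35 to 0.9 m from the base axis. Payload 8.1 kg.
Tool frame: the origin (TCP) lies on the centre line of the jaws, within the pads' length; the fingertips stand 14 mm ahead of it and the grasp point (between the pads) lies 5 mm behind it (arm.tip_reach is the distance from the TCP to the fingertips, in m); z points along the fingers, y is the direction in which the jaws open and shut (so a half turn about z gives the same grasp; the last joint's range is limited). The gripper opens to 92 mm and grips with 3 to 60 N. Pads are 19 mm wide; open, the fingers measure 130 mm over their backs; the gripper's body (75 mm by 190 mm) begins 47 mm behind the grasp point.
Start: joints at [-1.244, 0.434, 0.025, 1.573, -0.012, 1.134, -0.075], TCP at [0.26, 0.568, 0.241] pointing down, gripper open.
Joint ranges: [-2.62, 2.62], [-0.44, 2.09], [-1.27, 1.32], [0.08, 2.57], [-1.32, 4.46], [0.12, 2], [-2.74, 2.74]. Speed limits (rad/s): [2.22, 2.22, 3.01, 3.01, 3.14, 3.14, 3.14].

### API

Orientations are given as a rotation vector (axis times angle).
In Python, from cell import sensors, vision, arm, nets gives the robot as it stands.
- The arm moves only by the shell command python3 -m handwheel 'ROWS' [FORCE]. ROWS is JSON, a list of rows, each an object of numbers: "tx", "ty", "tz": the shift along the tool's x, y, z in cm; "wx", "wy", "wz": the turn, a rotation vector about the tool's x, y, z in degrees; "claw": the opening, from 0 (shut) to 1 (fully open). A call has 1 to 12 rows; each row is the pose to reach, as a shift and turn from the pose commanded when the call began, along the tool's axes at that moment; what a row does not reach only later rows make up. A row lasts 1/12 s, in which the tool goes at most 41.7 mm and 7.16 degrees, less where a joint would pass 70% of its speed; a pose out of reach is approached as far as the arm can. A call with a gripper value outside its range is refused whole. The fingers move at their own pace and stop on an object; FORCE is the grip in N (left out, the last holds). Time passes only in rows, so rows that repeat a pose let the fingers close. It gives the time, the measured TCP pose, the force and the opening at its end, in the units of the state.
- sensors.observe(): the state, without advancing time (a new reading comes with each control period).
- vision.get_image(name): name is "side" or "top" or "wrist"; returns (picture, depth): 480x640x3 uint8, blue, green, red; 480x640 float32, m along the optical axis (not along the pixel's ray), 0 where there is no reading.
- vision.camera_model(name): a dict with "K" (3x3 intrinsics, pixels), "xyz" and "attitude" of the camera in the world; the wrist camera has in their place "hand_eye" (4x4, takes a point from camera to tool coordinates, whose origin is the TCP and whose axes are the flange's). Camera axes: x right, y down, z forward; pixel columns grow to the right and rows downward; lengths in m; the calibration is good to about 2 mm. A picture is of the moment at which its call begins: read the wrist's pose just before it. camera_model takes no time and is no camera call.
- arm.sign_off(): hands the job in, once; it reports no verdict.
Trained networks look in the newest picture that a camera, given by its name, has taken for a name from the list of things; names that differ only in an ending like _2 or _b are one class to them, and where a whole thing is asked for, a point or a joint stands for the part that bears it (a point fixed in the world has none). Each returns a list of dicts, best first, with "score" (0 to 1); they miss things now and then, are a little off and sometimes report something else, mostly with a low value. They report only what shows in the picture. A call takes as long as a camera call. They do not tell look-alikes from the thing itself.
- nets.cut_out(label, camera): "region" (480x640 bool, what is visible of it) and "uv" ([column, row] in pixels, amid what is visible of it).
The state is a dict: "clock": time; "joints": joint angles; "dq": joint speeds; "joint_efforts": joint torques, N m; "position": TCP position; "ee_rot": TCP orientation; "force": force on the tool from outside, world axes, zero at the start; "ft_torque": the same for the moment, N m; "width": opening from 0.0 (shut) to 1.0 (fully open).
Only numpy, scipy, OpenCV 4.12 (cv2) and the standard library are available. Lean on these libraries where they do the work, as an engineer would, in place of code of your own. Each camera call takes 0.05 s, during which the arm holds its last target.

### The job

Set the lidded jar gently, upright and centred, on the small raised steel stand, so that it is off the cold counter, and let go of it. Then lift the probe thermometer out of its wooden holder and lower its stem through the hole in the jar's lid without ever touching the lid or the jar, until the tip is about half-way down inside; finish while still holding it there, still, upright and centred in the hole. Leave the mug, the sugar pot and the shaker alone.

Things in the scene. Friction and masses are not known exactly. Their poses are not given: they have to be found in the camera images.
- jar: Empty straight-sided round jar, dark steel with a flat bright steel lid fixed to it; 58 mm diameter, 80 mm tall with the lid, about 0.3 kg. It starts standing on the counter. Origin: centre of its underside; z is its axis, up. Wall 4 mm; lid 4 mm thick with one central round through hole of 22 mm; inner floor 74 mm below the lid's top face, so half-way down is 37 mm below the lid's top.
- lid_hole (a point): Centre of the 22 mm hole, in the plane of the lid's top face, 80 mm above the jar's underside.
- pedestal: Small steel stand, fixed to the counter: round foot 84 mm in diameter and 6 mm thick, a 20 mm post, and a round top plate only 44 mm in diameter (narrower than the jar), its upper face 40 mm above the counter. Origin: centre of its underside.
- pedestal_top (a point): Centre of the stand's upper face, 40 mm above the counter.
- holder: Wooden holder, fixed to the counter, in which the thermometer stands: foot 80 x 80 x 6 mm, two uprights, and a top plate 60 x 60 x 10 mm with a 15 mm through hole in its centre; upper face 118 mm above the counter. Origin: centre of its underside.
- probe: Probe thermometer, about 70 g, upright in the holder at the start, the stem hanging in the holder's hole and the collar resting on its top plate. Black round handle 24 mm in diameter that ends 60 mm above the origin, a collar 34 mm in diameter and 4 mm thick at the handle's foot, and below it a steel stem 6 mm in diameter and 105 mm long. Origin: on the axis, on the collar's underside; z runs along the stem up towards the handle. Grip it by the handle.
- probe_tip (a point): Lower end of the stem, on the axis, 105 mm below the thermometer's origin.
- mug: Bystander: white mug, 76 mm diameter, 85 mm tall, with a handle; loose. Origin: centre of its underside.
- sugar_pot: Bystander: wide dark pot with a closed steel lid and a round knob, 82 mm diameter, 85 mm tall; loose. Origin: centre of its underside.
- shaker: Bystander: small steel shaker, 42 mm diameter, 77 mm tall; loose. Origin: centre of its underside.
There are look-alikes about, which are no part of the job. What is shaped like the jar but turquoise or yellow is not meant.

How it is judged:
On the way, in this order (a step that is already met when the one before it is completed fails the run):
1. the jar stands upright and centred on the raised stand, let go (horizontal distance between jar and pedestal_top below 0.012 m and height (world z) of jar between 0.036 and 0.046 m and angle between jar's own z axis and vertical below 0.08 rad and contact force between jar and the arm below 0.2 N and contact force between jar and the fingers below 0.2 N and linear speed of jar below 0.03 m/s), for 0.3 s.
2. the thermometer is out of the holder, its tip above the hole in the lid (horizontal distance between probe_tip and lid_hole below 0.011 m and z of probe_tip in the frame of jar above 0.08 m and contact force between probe and the fingers above 0.5 N), for 0.05 s.
At the end, for the whole second after the job is handed in: The jar stands on the stand, let go and at rest, within 12 mm of its centre and upright within 0.08 rad; the gripper holds the thermometer still, upright within 0.06 rad, its tip inside the jar 20 to 55 mm below the lid's top and within 5 mm of the hole's axis, touching neither jar nor lid (all of step 1 and z of probe_tip in the frame of jar between 0.025 and 0.06 m and horizontal distance between probe_tip and lid_hole below 0.005 m and angle between probe's own z axis and vertical below 0.06 rad and linear speed of probe below 0.02 m/s and contact force between probe and the fingers above 0.5 N and contact force between probe and jar below 0.1 N and contact force between probe and holder below 0.1 N); the arm keeps its last pose, push and grip.
It fails at once if the thermometer touches the jar or its lid (contact force between probe and jar above 0.2 N).
It fails at once if the jar falls: it is let go from more than about 8 mm above the stand (contact force between jar and the fingers below 0.1 N and height (world z) of jar above 0.047 m and linear speed of jar above 0.15 m/s).
It fails at once if the jar hits or is pressed hard on the stand (over 45 N) (contact force between jar and pedestal above 45 N).
It fails at once if the mug, the sugar pot or the shaker is moved more than 20 mm (distance of any of mug, sugar_pot, shaker from where it was at the start of the episode above 0.02 m).
It also fails if it takes over 64 s, if anything falls off the work surface, if the arm or the gripper's body presses on something with over 40 N, if the wrist force passes 120 N, or if a joint passes its speed limit or range.

## Working session

There is one attempt and no reset: what is moved stays moved. The work goes in short steps, Python scripts to look and compute and a shell command to move; the robot and the scene stay as the last step left them, time stands still between calls to the robot, and variables do not carry over. Pictures are saved under pics/ and viewed, and the job is handed in when it is done.

```bash
ls; mkdir -p pics
cat > h.py <<'E'
import numpy as np, cv2
from scipy.spatial.transform import Rotation as R
from cell import sensors, vision, arm, nets
def cam(name,s=None):
    m=vision.camera_model(name); K=np.array(m["K"])
    if "hand_eye" in m:
        T=np.eye(4); T[:3,:3]=R.from_rotvec(s["ee_rot"]).as_matrix(); T[:3,3]=s["position"]
        return K,T@np.array(m["hand_eye"])
    T=np.eye(4); a=np.array(m["attitude"]); 
    T[:3,:3]=R.from_rotvec(a).as_matrix() if a.size==3 else a
    T[:3,3]=m["xyz"]; return K,T
def cloud(d,K,T):
    v,u=np.mgrid[0:480,0:640]
    P=np.stack([(u-K[0,2])/K[0,0]*d,(v-K[1,2])/K[1,1]*d,d],-1)
    return P@T[:3,:3].T+T[:3,3]
E
python3 - <<'E'
from h import *
s=sensors.observe(); print(s)
for n in ["side","top","wrist"]:
    im,d=vision.get_image(n); cv2.imwrite(f"pics/{n}0.png",im); np.save(f"pics/{n}0.npy",d); print(n,vision.camera_model(n))
E
```

```text
pics
{'clock': 0.0, 'joints': array([-1.24358472,  0.43524667,  0.0249337 ,  1.57410991, -0.01157135,
        1.13400206, -0.07513307]), 'dq': array([ 0.00160137, -0.0002399 , -0.00182073, -0.00016922, -0.00093362,
        0.00010456,  0.00082059]), 'joint_efforts': array([ 7.61804113e-04, -6.67859459e+01,  9.85073335e-01, -3.14458787e+01,
       -6.06192020e-02,  4.30799474e-02,  1.32711134e-04]), 'position': array([0.26026763, 0.5676798 , 0.23992484]), 'ee_rot': array([-6.70005382e-01, -3.06911868e+00,  2.52930420e-03]), 'force': array([-0.39743904, -0.61501552, -0.17765741]), 'ft_torque': array([-0.04497018, -0.02430076,  0.05306547]), 'width': 0.9998041951071365}
side {'K': array([[516.36680703,   0.        , 330.86416134],
       [  0.        , 516.36680703, 236.74707314],
       [  0.        ,   0.        ,   1.        ]]), 'xyz': array([0.17829352, 0.48369845, 0.53390308]), 'attitude': array([-0.89216333,  2.39173778, -1.23304048])}
top {'K': array([[466.06307835,   0.        , 329.45410116],
       [  0.        , 466.06307835, 234.56877423],
       [  0.        ,   0.        ,   1.        ]]), 'xyz': array([ 0.45929034, -0.00926695,  0.83814348]), 'attitude': array([-2.11881665,  2.13933663, -0.16887193])}
wrist {'K': array([[366.19374293,   0.        , 319.63244304],
       [  0.        , 366.19374293, 241.80611063],
       [  0.        ,   0.        ,   1.        ]]), 'hand_eye': array([[-8.34800274e-04, -9.65057310e-01, -2.62037575e-01,
         7.00072699e-02],
       [ 9.99999534e-01, -9.32507121e-04,  2.48525153e-04,
         7.66972862e-04],
       [-4.84192920e-04, -2.62037246e-01,  9.65057639e-01,
        -1.44119826e-01],
       [ 0.00000000e+00,  0.00000000e+00,  0.00000000e+00,
         1.00000000e+00]])}
```

View pics/top0.png

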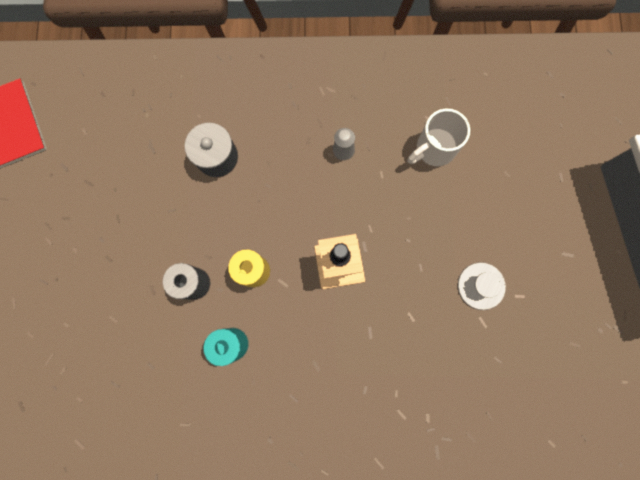

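View pics/side0.png

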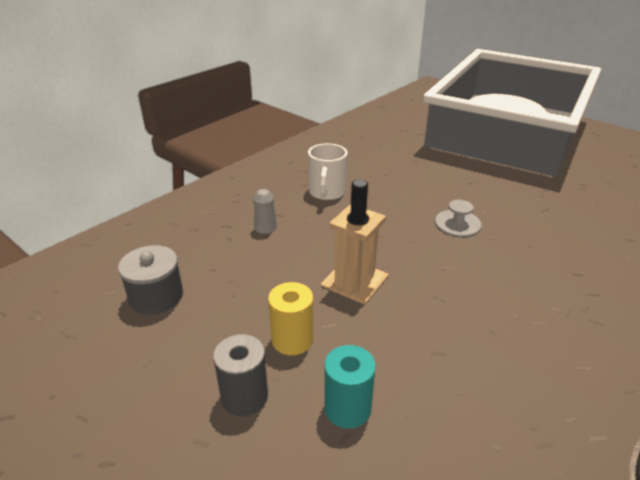

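View pics/wrist0.png

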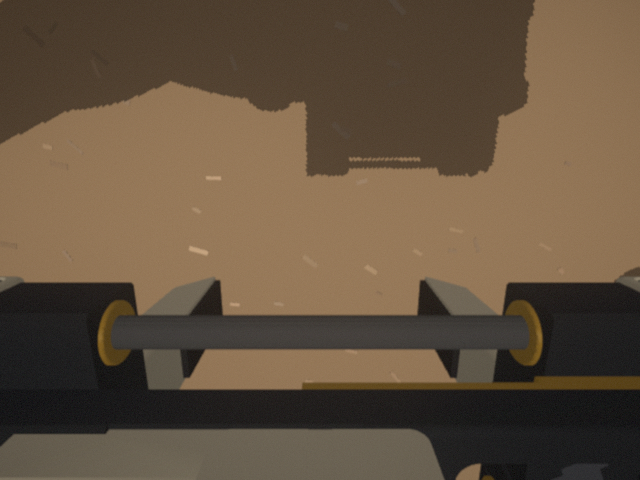

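Top picture: the sugar pot is at (209,147), shaker (345,142), mug (443,135), holder with probe (340,258) and stand (482,286). Jar candidates are (181,281) with dark body and steel lid, (247,268) yellow and (222,347) turquoise. The one at (181,281) fits because it is dark steel with a bright lid with a hole. I'll confirm it in a crop and measure.

Run:
```python
from h import *
im=cv2.imread("pics/side0.png"); t=cv2.imread("pics/top0.png")
a=cv2.resize(im[320:430,190:400],None,fx=3,fy=3,interpolation=cv2.INTER_CUBIC)
b=cv2.resize(t[240:320,140:280],None,fx=3,fy=3,interpolation=cv2.INTER_CUBIC)
c=np.zeros((570,630,3),np.uint8); c[:330,:630]=a; c[330:570,:420]=b; cv2.imwrite("pics/crop.png",c)
for n,(pts) in {"top":dict(jar=(181,281),yel=(247,268),tur=(222,347),ped=(487,284),hold=(340,258),probe=(340,251),sugar=(209,147),shaker=(345,142),mug=(443,135)),"side":dict(jar=(240,365),ped=(459,212),hold=(357,222),probe=(359,190),yel=(291,310),tur=(349,375))}.items():
    K,T=cam(n); d=np.load(f"pics/{n}0.npy"); P=cloud(d,K,T)
    print(n,"table z",np.median(P[...,2][(d>0)&(abs(P[...,2])<.02)]))
    for k,(u,v) in pts.items():
        r=70 if n=="side" else 40
        W=P[v-r:v+r,u-r:u+r].reshape(-1,3); dd=d[v-r:v+r,u-r:u+r].ravel(); im_=im if n=="side" else t
        c0=P[v,u]
        W=W[dd>0]
        zs={'jar':.08,'yel':.08,'tur':.08,'ped':.04,'hold':.118,'probe':.178}.get(k)
        if zs is None: zs=.08
        tol=.006
        rad={'ped':.03,'probe':.03}.get(k,.06)
        m=(abs(W[:,2]-zs)<tol)
        W=W[m]
        # cluster near pixel
        med=np.median(W,0) if len(W) else None
        if med is None: print(k,"none",c0); continue
        W=W[np.linalg.norm(W[:,:2]-c0[:2],axis=1)<rad]
        if len(W)<5: print(k,len(W),c0);continue
        (x,y),r_=cv2.minEnclosingCircle(W[:,:2].astype(np.float32)*1000)
        print(k,len(W),"mec",round(x,1),round(y,1),"r",round(r_,1),"mean",(W.mean(0)*1000).round(1),"mid",((W.max(0)+W.min(0))*500).round(1),"ext",((W.max(0)-W.min(0))*1000).round(1))
```

```text
top table z 0.0004677461913203951
jar 857 mec 514.5 242.4 r 29.3 mean [514.7 241.1  80. ] mid [515.1 242.3  79.1] ext [57.  57.4 10. ]
yel 830 mec 536.4 135.0 r 28.9 mean [536.1 134.7  80.2] mid [536.  134.8  79.2] ext [55.9 56.1  9.5]
tur 909 mec 408.7 171.4 r 28.9 mean [408.8 170.8  80.1] mid [408.7 171.1  79.2] ext [56.1 56.4  9.9]
ped 533 mec 506.4 -269.8 r 21.8 mean [ 506.2 -269.7   40.6] mid [ 506.2 -269.9   39.3] ext [42.8 42.6  9.8]
hold 1216 mec 548.3 -18.5 r 41.8 mean [546.8 -18.5 118.8] mid [548.9 -18.6 118.2] ext [67.5 67.9 11.6]
probe 213 mec 548.3 -18.3 r 11.8 mean [548.1 -18.5 178.5] mid [548.2 -18.8 176.8] ext [22.  21.5  9.2]
sugar 105 mec 751.1 208.0 r 10.0 mean [749.6 207.   81.2] mid [750.9 207.6  80.1] ext [18.9 19.3 11.7]
shaker 111 mec 762.6 -29.9 r 11.5 mean [762.4 -29.2  76.1] mid [762.6 -29.7  76.9] ext [22.5 19.1  5.7]
mug 363 mec 766.6 -204.1 r 38.3 mean [ 772.9 -208.    82. ] mid [ 766.4 -203.9   80. ] ext [75.1 75.3 12. ]
side table z 0.0006374944311293707
jar 0 [0.17829352 0.48369845 0.53390308]
ped 231 mec 507.0 -266.9 r 21.7 mean [ 504.1 -261.8   39.8] mid [ 506.5 -262.9   38.8] ext [42.2 33.9  9. ]
hold 946 mec 549.3 -16.0 r 42.1 mean [544.2 -10.  118.3] mid [549.4 -16.8 118. ] ext [68.4 69.6 12. ]
probe 172 mec 550.1 -17.9 r 13.1 mean [547.6 -14.5 177.3] mid [549.1 -17.8 176.4] ext [22.2 26.1  8.7]
yel 1049 mec 538.0 136.0 r 30.1 mean [535.3 138.7  80. ] mid [537.7 136.4  78.6] ext [58.1 57.6  9.1]
tur 1558 mec 410.1 172.6 r 29.5 mean [408.1 174.9  80.1] mid [410.4 172.3  78.4] ext [58.1 58.4  8.8]
```

View pics/crop.png

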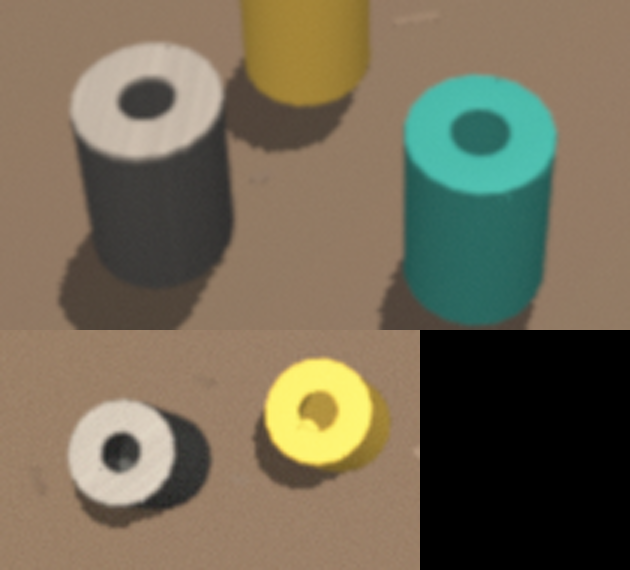

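The jar is confirmed: dark body with a bright holed lid at top (181,281). Next I work out the first move.

```bash
cat >> h.py <<'E'
def go(xyz,jaw=None,s=None):
    "shift (cm) and turn (deg) in tool axes to TCP xyz, tool vertical down, jaw y axis at azimuth jaw deg (mod 180)"
    s=s or sensors.observe(); Rt=R.from_rotvec(s["ee_rot"]); M=Rt.as_matrix()
    sh=M.T@(np.array(xyz)-s["position"])*100
    az=np.degrees(np.arctan2(M[1,1],M[0,1]))
    if jaw is None: jaw=az
    best=min([jaw+180*k for k in range(-3,4)],key=lambda a:abs(a-az))
    a=np.radians(best); y=np.array([np.cos(a),np.sin(a),0]); z=np.array([0,0,-1.]); x=np.cross(y,z)
    G=R.from_matrix(np.stack([x,y,z],1))
    w=np.degrees((Rt.inv()*G).as_rotvec())
    print("t=%.2f"%s["clock"],"pos",s["position"].round(4),"F",s["force"].round(2),"width",round(s["width"],3),"jaw az %.1f"%az,"tilt %.2f"%np.degrees(np.arccos(-M[2,2])),"xaxis",M[:,0].round(3),"q7 %.2f"%s["joints"][6])
    print("shift cm",sh.round(2),"turn deg",w.round(2))
E
python3 - <<'E'
from h import *
for j in (0,45,90,-30): go([.5148,.242,.15],j)
E
```

```text
t=0.15 pos [0.2603 0.5678 0.2401] F [0.07 0.43 0.4 ] width 1.001 jaw az 65.4 tilt 0.07 xaxis [-0.909  0.417 -0.   ] q7 -0.08
shift cm [-36.71 -19.     9.04] turn deg [-6.000e-02  4.000e-02  6.537e+01]
t=0.15 pos [0.2603 0.5678 0.2401] F [0.07 0.43 0.4 ] width 1.001 jaw az 65.4 tilt 0.07 xaxis [-0.909  0.417 -0.   ] q7 -0.08
shift cm [-36.71 -19.     9.04] turn deg [-7.000e-02  2.000e-02  2.037e+01]
t=0.15 pos [0.2603 0.5678 0.2401] F [0.07 0.43 0.4 ] width 1.001 jaw az 65.4 tilt 0.07 xaxis [-0.909  0.417 -0.   ] q7 -0.08
shift cm [-36.71 -19.     9.04] turn deg [-7.000e-02 -1.000e-02 -2.463e+01]
t=0.15 pos [0.2603 0.5678 0.2401] F [0.07 0.43 0.4 ] width 1.001 jaw az 65.4 tilt 0.07 xaxis [-0.909  0.417 -0.   ] q7 -0.08
shift cm [-36.71 -19.     9.04] turn deg [-6.000e-02 -4.000e-02 -8.463e+01]
```

```bash
python3 -m handwheel '[{"tx":-36.7,"ty":-19,"tz":3,"wz":65.4,"claw":1},{"tx":-36.7,"ty":-19,"tz":3,"wz":65.4,"claw":1},{"tx":-36.7,"ty":-19,"tz":3,"wz":65.4,"claw":1},{"tx":-36.7,"ty":-19,"tz":3,"wz":65.4,"claw":1},{"tx":-36.7,"ty":-19,"tz":3,"wz":65.4,"claw":1},{"tx":-36.7,"ty":-19,"tz":3,"wz":65.4,"claw":1},{"tx":-36.7,"ty":-19,"tz":3,"wz":65.4,"claw":1},{"tx":-36.7,"ty":-19,"tz":3,"wz":65.4,"claw":1},{"tx":-36.7,"ty":-19,"tz":3,"wz":65.4,"claw":1},{"tx":-36.7,"ty":-19,"tz":3,"wz":65.4,"claw":1},{"tx":-36.7,"ty":-19,"tz":3,"wz":65.4,"claw":1},{"tx":-36.7,"ty":-19,"tz":3,"wz":65.4,"claw":1}]' 25
python3 - <<'E'
from h import *
s=sensors.observe(); im,d=vision.get_image("wrist"); cv2.imwrite("pics/w1.png",im)
go([.5148,.242,.05],0,s)
K,T=cam("wrist",s); P=cloud(d,K,T)
m=(d>0)&(abs(P[...,2]-.08)<.006)&(np.hypot(P[...,0]-.515,P[...,1]-.242)<.045)
(x,y),r=cv2.minEnclosingCircle(P[m][:,:2].astype(np.float32)*1000); print(m.sum(),x,y,r)
E
```

```text
t=0.15 pos [0.2603 0.5678 0.2401] F [0.07 0.43 0.4 ] width 1.001 jaw az 65.4 tilt 0.07 xaxis [-0.909  0.417 -0.   ] q7 -0.08
shift cm [-36.71 -18.99  19.04] turn deg [-6.000e-02  4.000e-02  6.537e+01]
0 0.0 0.0 0.0invalid input
```

View pics/w1.png

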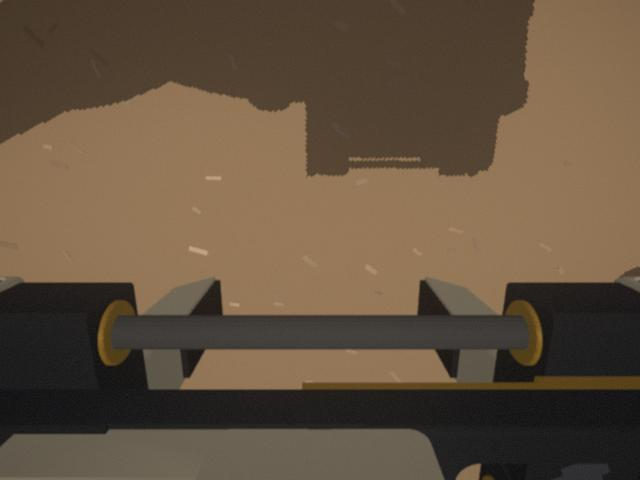

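The move was refused as invalid and the picture is unchanged. I'll test with a small move.

```bash
python3 -m handwheel '[{"tx":-4,"ty":-2,"tz":0,"wx":0,"wy":0,"wz":6,"claw":1}]' 25; echo; python3 -m handwheel '[{"tx":-4,"ty":-2,"tz":0,"wx":0,"wy":0,"wz":6,"claw":0.99}]' 25; python3 -m handwheel --help
```

```text
clock: 0.28
position: [0.2796, 0.5413, 0.24]
ee_rot: [-0.81, -3.03, -0.003]
force: [-0.5, 0.7, 0.7]
width: 0.999

clock: 0.37
position: [0.308, 0.5017, 0.2401]
ee_rot: [-0.986, -2.982, -0.0]
force: [1.4, -0.8, -0.5]
width: 0.993invalid input: not JSON, or not a number
```

Run:
```python
from h import *
go([.5148,.242,.2],0)
```

```text
t=0.37 pos [0.308  0.5017 0.2401] F [ 1.44 -0.76 -0.53] width 0.993 jaw az 53.4 tilt 0.05 xaxis [-0.803  0.596  0.001] q7 -0.15
shift cm [-32.09  -8.52   3.98] turn deg [-3.000e-02 -5.000e-02  5.339e+01]
```

```bash
python3 -m handwheel '[{"tx":-4,"ty":-1,"tz":0.5,"wx":0,"wy":0,"wz":7,"claw":1},{"tx":-8,"ty":-2,"tz":1,"wx":0,"wy":0,"wz":14,"claw":1},{"tx":-12,"ty":-3,"tz":1.5,"wx":0,"wy":0,"wz":21,"claw":1},{"tx":-16,"ty":-4,"tz":2,"wx":0,"wy":0,"wz":28,"claw":1},{"tx":-20,"ty":-5,"tz":2.5,"wx":0,"wy":0,"wz":35,"claw":1},{"tx":-24,"ty":-6,"tz":3,"wx":0,"wy":0,"wz":42,"claw":1},{"tx":-28,"ty":-7,"tz":3.5,"wx":0,"wy":0,"wz":48,"claw":1},{"tx":-31,"ty":-8.2,"tz":4,"wx":0,"wy":0,"wz":53.4,"claw":1},{"tx":-32.1,"ty":-8.5,"tz":4,"wx":0,"wy":0,"wz":53.4,"claw":1},{"tx":-32.1,"ty":-8.5,"tz":4,"wx":0,"wy":0,"wz":53.4,"claw":1},{"tx":-32.1,"ty":-8.5,"tz":4,"wx":0,"wy":0,"wz":53.4,"claw":1}]' 25
cat >> h.py <<'E'
def disc(P,d,c,z,r,tol=.006):
    m=(d>0)&(abs(P[...,2]-z)<tol)&(np.hypot(P[...,0]-c[0],P[...,1]-c[1])<r)
    Q=P[m]
    if len(Q)<5: return print("disc",len(Q))
    (x,y),rr=cv2.minEnclosingCircle(Q[:,:2].astype(np.float32)*1000)
    print("disc n",len(Q),"mec",round(x,1),round(y,1),"r",round(rr,1),"mid",((Q.max(0)+Q.min(0))*500).round(1),"zmed",(np.median(Q[:,2])*1000).round(1))
E
python3 - <<'E'
from h import *
s=sensors.observe(); im,d=vision.get_image("wrist"); cv2.imwrite("pics/w1.png",im)
go([.5148,.242,.05],0,s)
K,T=cam("wrist",s); P=cloud(d,K,T); disc(P,d,[.515,.242],.08,.04)
E
```

```text
clock: 1.28
position: [0.516, 0.2409, 0.2006]
ee_rot: [-2.222, -2.22, 0.0]
force: [-0.7, -1.0, 0.6]
width: 1.003
t=1.28 pos [0.516  0.2409 0.2006] F [-0.69 -1.    0.58] width 1.003 jaw az -0.0 tilt 0.03 xaxis [0.001 1.    0.   ] q7 -0.36
shift cm [ 0.11 -0.11 15.06] turn deg [-0.03 -0.01 -0.04]
disc n 3857 mec 515.9 244.0 r 28.9 mid [516.1 244.2  78.1] zmed 80.0
```

View pics/w1.png

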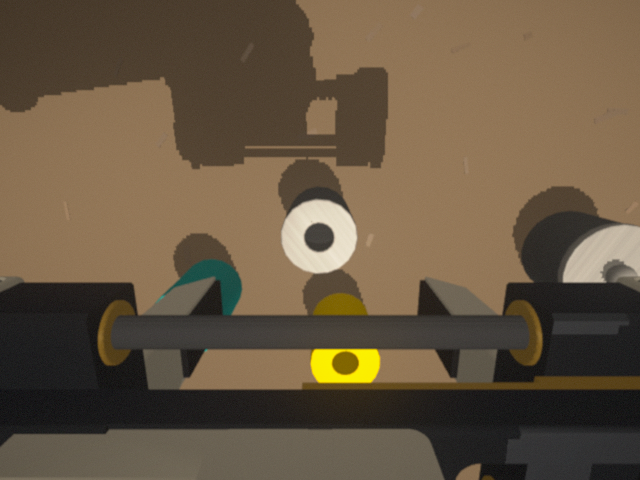

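The wrist view shows the jar's lid at (319,236), midway between the fingers. Wrist and top measurements agree within 2 mm, so I descend and grip.

```bash
python3 -m handwheel '[{"tx":0.1,"ty":0,"tz":3,"wx":0,"wy":0,"wz":0,"claw":1},{"tx":0.2,"ty":0,"tz":6,"wx":0,"wy":0,"wz":0,"claw":1},{"tx":0.2,"ty":0,"tz":9,"wx":0,"wy":0,"wz":0,"claw":1},{"tx":0.2,"ty":0,"tz":12,"wx":0,"wy":0,"wz":0,"claw":1},{"tx":0.2,"ty":0,"tz":14,"wx":0,"wy":0,"wz":0,"claw":1},{"tx":0.2,"ty":0,"tz":15,"wx":0,"wy":0,"wz":0,"claw":1},{"tx":0.2,"ty":0,"tz":15,"wx":0,"wy":0,"wz":0,"claw":1},{"tx":0.2,"ty":0,"tz":15,"wx":0,"wy":0,"wz":0,"claw":0.55},{"tx":0.2,"ty":0,"tz":15,"wx":0,"wy":0,"wz":0,"claw":0.5},{"tx":0.2,"ty":0,"tz":15,"wx":0,"wy":0,"wz":0,"claw":0.4},{"tx":0.2,"ty":0,"tz":15,"wx":0,"wy":0,"wz":0,"claw":0.4},{"tx":0.2,"ty":0,"tz":15,"wx":0,"wy":0,"wz":0,"claw":0.4}]' 25
```

```text
clock: 2.33
position: [0.5165, 0.2433, 0.0517]
ee_rot: [2.222, 2.221, 0.003]
force: [-0.0, 0.0, -0.4]
width: 0.683
```

```bash
python3 -m handwheel '[{"tx":0,"ty":0,"tz":0,"wx":0,"wy":0,"wz":0,"claw":0.3},{"tx":0,"ty":0,"tz":0,"wx":0,"wy":0,"wz":0,"claw":0.3},{"tx":0,"ty":0,"tz":-1,"wx":0,"wy":0,"wz":0,"claw":0.3},{"tx":0,"ty":0,"tz":-2,"wx":0,"wy":0,"wz":0,"claw":0.3},{"tx":0,"ty":0,"tz":-3,"wx":0,"wy":0,"wz":0,"claw":0.3}]' 25
python3 - <<'E'
from h import *
go([.515,.243,.27],0)
im,d=vision.get_image("side"); cv2.imwrite("pics/s2.png",im)
K,T=cam("side"); P=cloud(d,K,T)
E
```

```text
clock: 2.75
position: [0.516, 0.2427, 0.0817]
ee_rot: [2.222, 2.221, -0.0]
force: [0.2, -0.2, -2.3]
width: 0.619
t=2.75 pos [0.516  0.2427 0.0817] F [ 0.17 -0.19 -2.32] width 0.619 jaw az -0.0 tilt 0.02 xaxis [ 0.001  1.    -0.   ] q7 -0.30
shift cm [  0.02  -0.11 -18.83] turn deg [-0.01  0.01 -0.05]
```

View pics/s2.png

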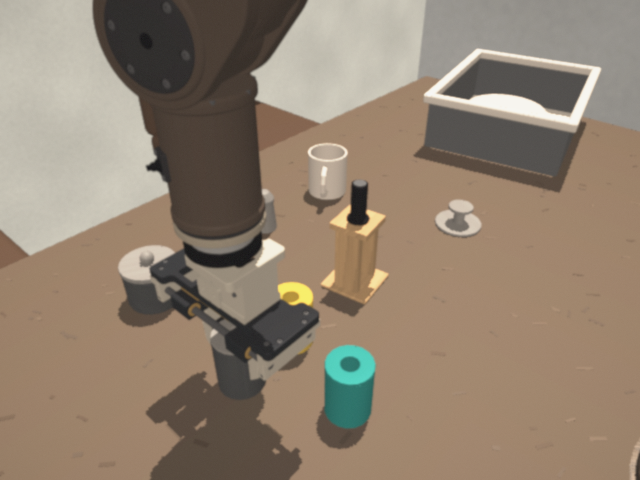

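The jar is held at (238,360): opening 57 mm, about 2.3 N of weight. I lift it and carry it over the holder.

```bash
python3 -m handwheel '[{"tx":0,"ty":0,"tz":-2,"wx":0,"wy":0,"wz":0,"claw":0.3},{"tx":0,"ty":0,"tz":-5,"wx":0,"wy":0,"wz":0,"claw":0.3},{"tx":0,"ty":0,"tz":-8,"wx":0,"wy":0,"wz":0,"claw":0.3},{"tx":0,"ty":0,"tz":-11,"wx":0,"wy":0,"wz":0,"claw":0.3},{"tx":0,"ty":0,"tz":-14,"wx":0,"wy":0,"wz":0,"claw":0.3},{"tx":0,"ty":0,"tz":-17,"wx":0,"wy":0,"wz":0,"claw":0.3},{"tx":-1,"ty":0,"tz":-19,"wx":0,"wy":0,"wz":0,"claw":0.3},{"tx":-4,"ty":0,"tz":-20,"wx":0,"wy":0,"wz":0,"claw":0.3},{"tx":-7,"ty":0,"tz":-20,"wx":0,"wy":0,"wz":0,"claw":0.3},{"tx":-10,"ty":0,"tz":-20,"wx":0,"wy":0,"wz":0,"claw":0.3},{"tx":-13,"ty":0,"tz":-20,"wx":0,"wy":0,"wz":0,"claw":0.3},{"tx":-15,"ty":0,"tz":-20,"wx":0,"wy":0,"wz":0,"claw":0.3}]' 25
python3 - <<'E'
from h import *
go([.5065,-.269,.282],0)
E
```

```text
clock: 3.8
position: [0.5156, 0.0894, 0.2815]
ee_rot: [2.225, 2.217, 0.001]
force: [0.4, -0.4, -2.1]
width: 0.62
t=3.80 pos [0.5156 0.0894 0.2815] F [ 0.36 -0.43 -2.11] width 0.62 jaw az -0.2 tilt 0.05 xaxis [ 0.003  1.    -0.   ] q7 -0.15
shift cm [-35.84  -0.79  -0.04] turn deg [ 0.05  0.02 -0.19]
```

```bash
python3 -m handwheel '[{"tx":-2,"ty":0,"tz":0,"wx":0,"wy":0,"wz":0,"claw":0.3},{"tx":-5.5,"ty":-0.2,"tz":0,"wx":0,"wy":0,"wz":0,"claw":0.3},{"tx":-9,"ty":-0.2,"tz":0,"wx":0,"wy":0,"wz":0,"claw":0.3},{"tx":-13,"ty":-0.3,"tz":0,"wx":0,"wy":0,"wz":0,"claw":0.3},{"tx":-17,"ty":-0.4,"tz":0,"wx":0,"wy":0,"wz":0,"claw":0.3},{"tx":-21,"ty":-0.5,"tz":0,"wx":0,"wy":0,"wz":0,"claw":0.3},{"tx":-25,"ty":-0.6,"tz":0,"wx":0,"wy":0,"wz":0,"claw":0.3},{"tx":-29,"ty":-0.7,"tz":0,"wx":0,"wy":0,"wz":0,"claw":0.3},{"tx":-32,"ty":-0.8,"tz":0,"wx":0,"wy":0,"wz":0,"claw":0.3},{"tx":-34.5,"ty":-0.8,"tz":0,"wx":0,"wy":0,"wz":-0.2,"claw":0.3},{"tx":-35.8,"ty":-0.8,"tz":0,"wx":0,"wy":0,"wz":-0.2,"claw":0.3},{"tx":-35.8,"ty":-0.8,"tz":0,"wx":0,"wy":0,"wz":-0.2,"claw":0.3}]' 25
python3 - <<'E'
from h import *
s=sensors.observe();im,d=vision.get_image("wrist"); cv2.imwrite("pics/w3.png",im)
go([.5065,-.269,.12],0)
im,d2=vision.get_image("side"); cv2.imwrite("pics/s3.png",im)
E
```

```text
clock: 4.8
position: [0.5064, -0.2692, 0.2813]
ee_rot: [2.223, 2.217, -0.002]
force: [-1.4, 0.0, -2.3]
width: 0.617
t=4.85 pos [ 0.507  -0.2668  0.281 ] F [ 0.24 -0.03 -2.81] width 0.616 jaw az -0.0 tilt 0.03 xaxis [ 0.001  1.    -0.001] q7 0.61
shift cm [-0.21 -0.05 16.1 ] turn deg [ 0.    0.03 -0.03]
```

View pics/w3.png

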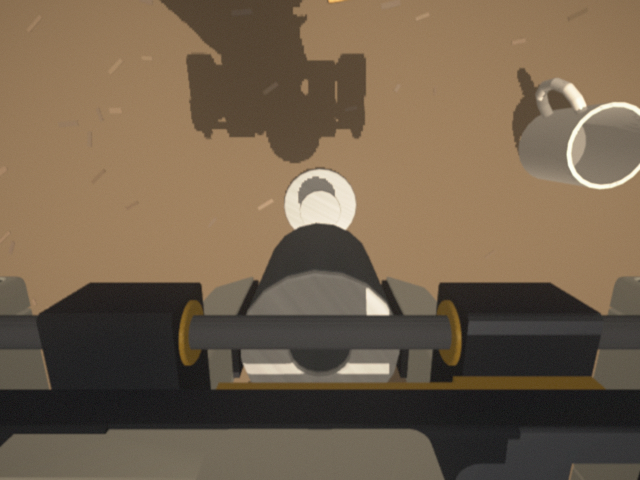

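View pics/s3.png

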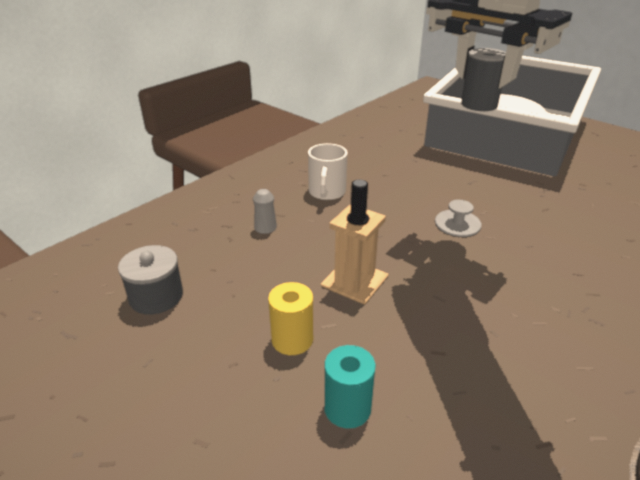

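The wrist view shows the stand at (320,203), its foot in line with the held jar at (320,310). The side view shows the jar hanging upright at (482,80). I measure the stand in the wrist picture before lowering.

Run:
```python
from h import *
s=sensors.observe();im,d=vision.get_image("wrist")
K,T=cam("wrist",s); P=cloud(d,K,T); 
disc(P,d,[.506,-.269],.04,.035); disc(P,d,[.506,-.269],.006,.06,.004)
im,d=vision.get_image("side"); K,T=cam("side"); P=cloud(d,K,T)
m=(d>0)&(np.hypot(P[...,0]-.506,P[...,1]+.269)<.05)&(P[...,2]>.2)&(P[...,2]<.33); 
v,u=np.where(m); m&=np.indices(m.shape)[1]<505
b=P[m]; lo=b[b[:,2]<.26]; print("lowest z",np.percentile(lo[:,2],[0,1,5,50]))
from scipy.optimize import least_squares
for a,c in((.235,.255),(.255,.27),(.27,.285),(.285,.3)):
    q=b[(b[:,2]>a)&(b[:,2]<c)]; 
    if len(q)<20: print(a,len(q)); continue
    f=least_squares(lambda p:np.hypot(q[:,0]-p[0],q[:,1]-p[1])-.029,[.506,-.269],loss='soft_l1',f_scale=.002); print(a,len(q),f.x.round(4))
go([.5065,-.269,.12],0)
```

```text
disc n 992 mec 507.1 -268.8 r 21.9 mid [ 507.4 -263.7   39.1] zmed 40.0
disc n 2206 mec 505.9 -266.2 r 56.8 mid [ 506.2 -252.6    5.4] zmed 5.9
lowest z [0.2297682  0.23067482 0.23200915 0.24550148]
0.235 486 [ 0.5096 -0.2648]
0.255 366 [ 0.5097 -0.2649]
0.27 503 [ 0.51   -0.2643]
0.285 524 [ 0.5103 -0.2642]
t=5.00 pos [ 0.508  -0.2637  0.2808] F [-0.78 -0.2  -1.72] width 0.618 jaw az 0.3 tilt 0.06 xaxis [-0.004  1.     0.001] q7 0.61
shift cm [-0.55 -0.15 16.08] turn deg [ 0.01 -0.06  0.26]
```

```bash
python3 -m handwheel '[{"tx":0,"ty":0,"tz":0,"wx":0,"wy":0,"wz":0,"claw":0.3},{"tx":0,"ty":0,"tz":0,"wx":0,"wy":0,"wz":0,"claw":0.3}]' 25
python3 - <<'E'
from h import *
go([.5065,-.2693,.12],0)
E
python3 -m handwheel '[{"tx":0,"ty":0,"tz":2,"wx":0,"wy":0,"wz":0,"claw":0.3},{"tx":0,"ty":0,"tz":4,"wx":0,"wy":0,"wz":0,"claw":0.3}]' 25
python3 - <<'E'
from h import *
go([.5065,-.2693,.12],0)
E
```

```text
clock: 5.17
position: [0.5081, -0.2638, 0.2808]
ee_rot: [-2.216, -2.227, -0.001]
force: [0.3, 0.1, -2.7]
width: 0.62
t=5.17 pos [ 0.5081 -0.2638  0.2808] F [ 0.31  0.05 -2.69] width 0.62 jaw az 0.3 tilt 0.03 xaxis [-0.005  1.     0.001] q7 0.61
shift cm [-0.56 -0.17 16.08] turn deg [ 0.01 -0.03  0.28]
clock: 5.33
position: [0.5088, -0.2647, 0.2413]
ee_rot: [2.215, 2.224, 0.003]
force: [-0.1, -0.4, -3.0]
width: 0.614
t=5.33 pos [ 0.5088 -0.2647  0.2413] F [-0.15 -0.4  -3.05] width 0.614 jaw az 0.2 tilt 0.17 xaxis [-0.004  1.    -0.001] q7 0.64
shift cm [-0.45 -0.27 12.13] turn deg [0.17 0.04 0.25]
```

```bash
python3 -m handwheel '[{"tx":-0.1,"ty":0,"tz":2.5,"wx":0,"wy":0,"wz":0,"claw":0.3},{"tx":-0.3,"ty":-0.1,"tz":5,"wx":0,"wy":0,"wz":0,"claw":0.3},{"tx":-0.45,"ty":-0.2,"tz":8,"wx":0.1,"wy":0,"wz":0.2,"claw":0.3},{"tx":-0.45,"ty":-0.25,"tz":10.5,"wx":0.1,"wy":0,"wz":0.2,"claw":0.3},{"tx":-0.45,"ty":-0.25,"tz":12.5,"wx":0.1,"wy":0,"wz":0.2,"claw":0.3},{"tx":-0.45,"ty":-0.25,"tz":13.3,"wx":0.1,"wy":0,"wz":0.2,"claw":0.3},{"tx":-0.45,"ty":-0.25,"tz":13.6,"wx":0.1,"wy":0,"wz":0.2,"claw":0.3},{"tx":-0.45,"ty":-0.25,"tz":13.6,"wx":0.1,"wy":0,"wz":0.2,"claw":0.3},{"tx":-0.45,"ty":-0.25,"tz":13.6,"wx":0.1,"wy":0,"wz":0.2,"claw":0.3},{"tx":-0.45,"ty":-0.25,"tz":13.6,"wx":0.1,"wy":0,"wz":0.2,"claw":0.3}]' 25
python3 - <<'E'
from h import *
go([.5065,-.2693,.0915],0)
im,d=vision.get_image("side"); K,T=cam("side"); P=cloud(d,K,T)
cv2.imwrite("pics/s4.png",cv2.resize(im[100:260,380:540],None,fx=3,fy=3))
m=(d>0)&(np.hypot(P[...,0]-.506,P[...,1]+.269)<.04)
from scipy.optimize import least_squares
b=P[m]
for a,c in((.055,.065),(.065,.08),(.08,.1)):
    q=b[(b[:,2]>a)&(b[:,2]<c)]; 
    if len(q)<20: print(a,len(q)); continue
    f=least_squares(lambda p:np.hypot(q[:,0]-p[0],q[:,1]-p[1])-.029,[.506,-.269],loss='soft_l1',f_scale=.002); print(a,len(q),f.x.round(4))
E
```

```text
clock: 6.17
position: [0.5062, -0.2699, 0.1061]
ee_rot: [2.221, 2.221, -0.0]
force: [0.8, 0.7, -1.3]
width: 0.617
t=6.17 pos [ 0.5062 -0.2699  0.1061] F [ 0.81  0.69 -1.26] width 0.617 jaw az -0.0 tilt 0.05 xaxis [ 0.     1.    -0.001] q7 0.74
shift cm [0.06 0.03 1.46] turn deg [ 0.03  0.04 -0.02]
0.055 150 [ 0.5082 -0.2707]
0.065 249 [ 0.508  -0.2709]
0.08 358 [ 0.508  -0.2707]
```

View pics/s4.png

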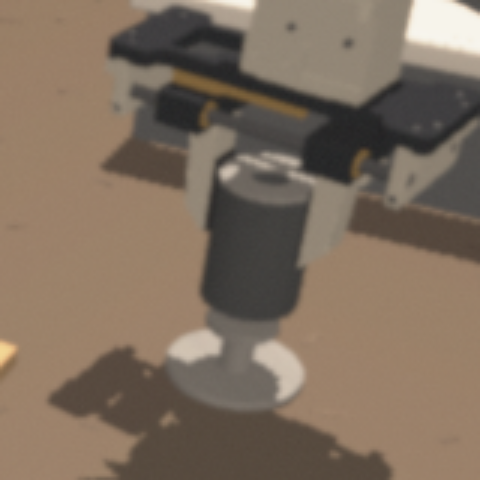

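The picture shows the jar hanging just over the plate, aligned to within a couple of mm. I lower it slowly and watch the force.

```bash
python3 -m handwheel '[{"tx":0,"ty":0,"tz":0.3,"wx":0,"wy":0,"wz":0,"claw":0.3},{"tx":0,"ty":0,"tz":0.6,"wx":0,"wy":0,"wz":0,"claw":0.3},{"tx":0,"ty":0,"tz":0.8,"wx":0,"wy":0,"wz":0,"claw":0.3},{"tx":0,"ty":0,"tz":1.0,"wx":0,"wy":0,"wz":0,"claw":0.3},{"tx":0,"ty":0,"tz":1.1,"wx":0,"wy":0,"wz":0,"claw":0.3},{"tx":0,"ty":0,"tz":1.1,"wx":0,"wy":0,"wz":0,"claw":0.3}]' 25
python3 -m handwheel '[{"tx":0,"ty":0,"tz":0.1,"wx":0,"wy":0,"wz":0,"claw":0.3},{"tx":0,"ty":0,"tz":0.15,"wx":0,"wy":0,"wz":0,"claw":0.3},{"tx":0,"ty":0,"tz":0.2,"wx":0,"wy":0,"wz":0,"claw":0.3},{"tx":0,"ty":0,"tz":0.2,"wx":0,"wy":0,"wz":0,"claw":0.3}]' 25
```

```text
clock: 6.72
position: [0.505, -0.2695, 0.0933]
ee_rot: [-2.221, -2.219, 0.002]
force: [0.9, 0.1, -3.5]
width: 0.617
clock: 7.05
position: [0.5052, -0.2695, 0.0917]
ee_rot: [-2.221, -2.22, 0.002]
force: [0.6, 0.3, -2.6]
width: 0.62
```

```bash
python3 -m handwheel '[{"tx":0,"ty":0,"tz":0.05,"wx":0,"wy":0,"wz":0,"claw":0.3},{"tx":0,"ty":0,"tz":0.05,"wx":0,"wy":0,"wz":0,"claw":0.3}]' 25
python3 -m handwheel '[{"tx":0,"ty":0,"tz":0.05,"wx":0,"wy":0,"wz":0,"claw":0.3},{"tx":0,"ty":0,"tz":0.05,"wx":0,"wy":0,"wz":0,"claw":0.3}]' 25
```

```text
clock: 7.22
position: [0.5053, -0.2696, 0.0914]
ee_rot: [-2.221, -2.22, 0.002]
force: [-1.0, 0.1, 0.1]
width: 0.618
clock: 7.38
position: [0.5053, -0.2697, 0.0913]
ee_rot: [-2.221, -2.22, 0.001]
force: [-2.7, 1.9, 6.5]
width: 0.617
```

It touched down with about 9 N on the stand. I open the gripper.

```bash
python3 -m handwheel '[{"tx":0,"ty":0,"tz":0,"wx":0,"wy":0,"wz":0,"claw":0.63},{"tx":0,"ty":0,"tz":0,"wx":0,"wy":0,"wz":0,"claw":0.66},{"tx":0,"ty":0,"tz":0,"wx":0,"wy":0,"wz":0,"claw":0.7},{"tx":0,"ty":0,"tz":0,"wx":0,"wy":0,"wz":0,"claw":0.8},{"tx":0,"ty":0,"tz":0,"wx":0,"wy":0,"wz":0,"claw":0.9},{"tx":0,"ty":0,"tz":0,"wx":0,"wy":0,"wz":0,"claw":1},{"tx":0,"ty":0,"tz":0,"wx":0,"wy":0,"wz":0,"claw":1},{"tx":0,"ty":0,"tz":0,"wx":0,"wy":0,"wz":0,"claw":1},{"tx":0,"ty":0,"tz":0,"wx":0,"wy":0,"wz":0,"claw":1}]' 10
python3 - <<'E'
from h import *
go([.5065,-.2693,.3],0)
E
```

```text
clock: 8.13
position: [0.5053, -0.2696, 0.0907]
ee_rot: [-2.221, -2.22, 0.002]
force: [-0.0, -0.4, 0.2]
width: 0.993
t=8.13 pos [ 0.5053 -0.2696  0.0907] F [-0.01 -0.42  0.17] width 0.993 jaw az -0.0 tilt 0.10 xaxis [0. 1. 0.] q7 0.75
shift cm [  0.03   0.09 -20.93] turn deg [-0.1  -0.   -0.03]
```

```bash
python3 -m handwheel '[{"tx":0,"ty":0,"tz":-1,"wx":0,"wy":0,"wz":0,"claw":1},{"tx":0,"ty":0,"tz":-3,"wx":0,"wy":0,"wz":0,"claw":1},{"tx":0,"ty":0,"tz":-6,"wx":0,"wy":0,"wz":0,"claw":1},{"tx":0,"ty":0,"tz":-9,"wx":0,"wy":0,"wz":0,"claw":1},{"tx":0,"ty":0,"tz":-12,"wx":0,"wy":0,"wz":0,"claw":1},{"tx":0,"ty":0,"tz":-15,"wx":0,"wy":0,"wz":0,"claw":1},{"tx":0,"ty":0,"tz":-18,"wx":0,"wy":0,"wz":0,"claw":1},{"tx":0,"ty":0,"tz":-19,"wx":0,"wy":0,"wz":0,"claw":1},{"tx":3,"ty":0,"tz":-19,"wx":0,"wy":0,"wz":0,"claw":1},{"tx":6,"ty":1,"tz":-19,"wx":0,"wy":0,"wz":0,"claw":1},{"tx":10,"ty":2,"tz":-19,"wx":0,"wy":0,"wz":0,"claw":1},{"tx":14,"ty":3,"tz":-19,"wx":0,"wy":0,"wz":0,"claw":1}]' 25
python3 - <<'E'
from h import *
go([.5483,-.0183,.28],0)
E
```

```text
clock: 9.13
position: [0.5354, -0.1289, 0.2814]
ee_rot: [-2.224, -2.218, 0.001]
force: [1.3, -0.8, 0.0]
width: 1.001
t=9.13 pos [ 0.5354 -0.1289  0.2814] F [ 1.29 -0.84  0.02] width 1.001 jaw az -0.2 tilt 0.06 xaxis [ 0.003  1.    -0.   ] q7 0.33
shift cm [11.06  1.26  0.13] turn deg [-0.06  0.   -0.17]
```

```bash
python3 -m handwheel '[{"tx":0,"ty":0,"tz":0,"wx":0,"wy":0,"wz":0,"claw":1},{"tx":0,"ty":0,"tz":0,"wx":0,"wy":0,"wz":0,"claw":1},{"tx":0,"ty":0,"tz":0,"wx":0,"wy":0,"wz":0,"claw":1}]'
python3 - <<'E'
from h import *
s=sensors.observe();im,d=vision.get_image("wrist"); cv2.imwrite("pics/w5.png",im)
K,T=cam("wrist",s); P=cloud(d,K,T); 
print("probe"); disc(P,d,[.5483,-.0183],.178,.03,.004); disc(P,d,[.5483,-.0183],.118,.04,.004)
print("yaw holder"); m=(d>0)&(abs(P[...,2]-.118)<.003)&(np.hypot(P[...,0]-.5483,P[...,1]+.0183)<.05); print(cv2.minAreaRect((P[m][:,:2]*1000).astype(np.float32)))
im,d=vision.get_image("top"); cv2.imwrite("pics/t5.png",im)
K,T=cam("top"); P=cloud(d,K,T); print("jar top"); disc(P,d,[.5065,-.269],.12,.045)
print(np.median(P[...,2][(np.hypot(P[...,0]-.5065,P[...,1]+.269)<.027)&(np.hypot(P[...,0]-.5065,P[...,1]+.269)>.014)]))
im,d=vision.get_image("side"); cv2.imwrite("pics/s5.png",im)
K,T=cam("side"); P=cloud(d,K,T); print("jar side"); disc(P,d,[.5065,-.269],.12,.045,.004)
go([.5483,-.0183,.28],0)
E
```

```text
clock: 9.38
position: [0.5354, -0.1299, 0.2809]
ee_rot: [-2.221, -2.221, 0.003]
force: [-0.5, -0.0, -0.5]
width: 0.999
probe
disc n 1209 mec 549.1 -17.3 r 11.9 mid [549.4 -17.4 177.8] zmed 178.4
disc n 4621 mec 548.3 -18.3 r 40.0 mid [549.2 -17.6 118. ] zmed 118.2
yaw holder
((549.3013916015625, -16.933734893798828), (60.027984619140625, 60.24959182739258), 8.957590103149414)
jar top
disc 0
nan
jar side
disc n 437 mec 506.7 -268.0 r 29.8 mid [ 506.  -268.3  119.4] zmed 120.4
t=9.53 pos [ 0.5352 -0.1313  0.2809] F [ 1.09 -1.13  1.19] width 1.0 jaw az -0.2 tilt 0.09 xaxis [ 0.003  1.    -0.   ] q7 0.33
shift cm [11.3   1.28  0.09] turn deg [-0.09  0.03 -0.18]
  return _methods._mean(a, axis=axis, dtype=dtype,
  ret = ret.dtype.type(ret / rcount)
```

View pics/w5.png

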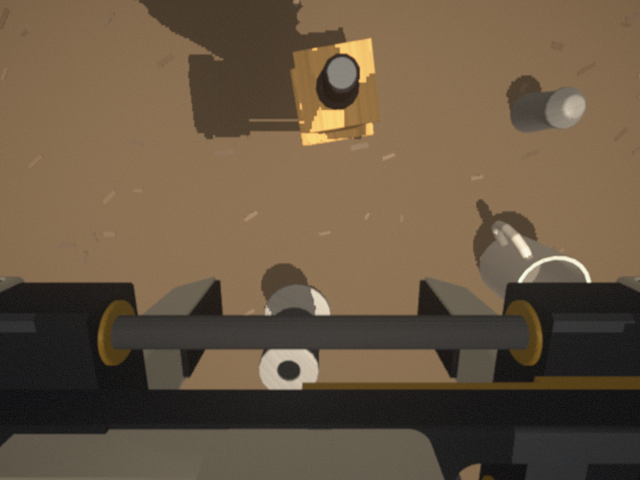

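View pics/s5.png

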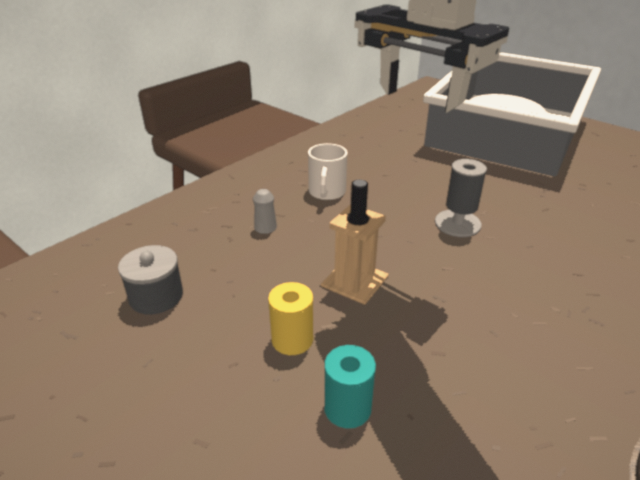

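View pics/t5.png

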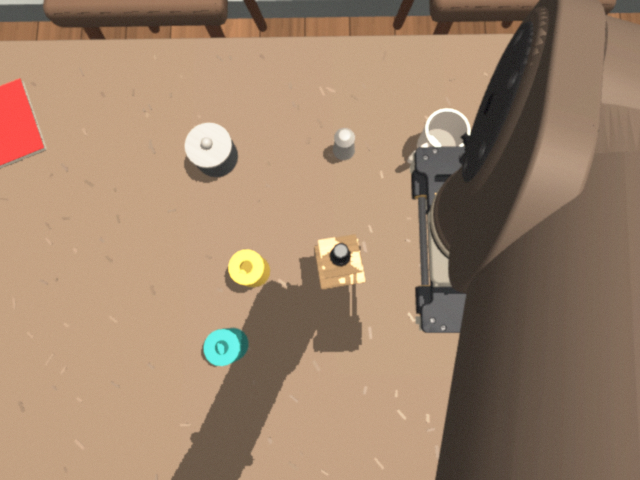

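The side picture shows the jar upright on the stand at (466,190), lid centre about (507,-268) mm, top at 120 mm. The wrist picture shows the probe handle at (341,75), about (549,-17.5) mm. I move over the probe.

```bash
python3 -m handwheel '[{"tx":3,"ty":0.4,"tz":0,"wx":0,"wy":0,"wz":0,"claw":1},{"tx":7,"ty":0.9,"tz":0,"wx":0,"wy":0,"wz":0,"claw":1},{"tx":10.5,"ty":1.3,"tz":0,"wx":0,"wy":0,"wz":0,"claw":1},{"tx":11.3,"ty":1.3,"tz":0,"wx":0,"wy":0,"wz":0,"claw":1},{"tx":11.3,"ty":1.3,"tz":0,"wx":0,"wy":0,"wz":0,"claw":1},{"tx":11.3,"ty":1.3,"tz":2,"wx":0,"wy":0,"wz":0,"claw":1},{"tx":11.3,"ty":1.3,"tz":4,"wx":0,"wy":0,"wz":0,"claw":1},{"tx":11.3,"ty":1.3,"tz":6,"wx":0,"wy":0,"wz":0,"claw":1},{"tx":11.3,"ty":1.3,"tz":6,"wx":0,"wy":0,"wz":0,"claw":1},{"tx":11.3,"ty":1.3,"tz":6,"wx":0,"wy":0,"wz":0,"claw":1}]' 15
python3 - <<'E'
from h import *
s=sensors.observe();im,d=vision.get_image("wrist"); cv2.imwrite("pics/w6.png",im)
K,T=cam("wrist",s); P=cloud(d,K,T); 
disc(P,d,[.5483,-.0183],.178,.03,.004)
im,d=vision.get_image("side"); K,T=cam("side"); P=cloud(d,K,T)
go([.5487,-.0178,.149],0)
E
```

```text
clock: 10.37
position: [0.5479, -0.0187, 0.2205]
ee_rot: [-2.224, -2.216, 0.005]
force: [0.5, -0.8, 1.0]
width: 0.998
disc n 1414 mec 549.3 -16.8 r 11.9 mid [549.2 -16.8 177.3] zmed 178.3
t=10.47 pos [ 0.5492 -0.018   0.2219] F [ 0.62  1.14 -0.2 ] width 1.003 jaw az -0.1 tilt 0.02 xaxis [ 0.002  1.    -0.   ] q7 0.14
shift cm [ 0.02 -0.05  7.29] turn deg [-0.02  0.02 -0.13]
```

View pics/w6.png

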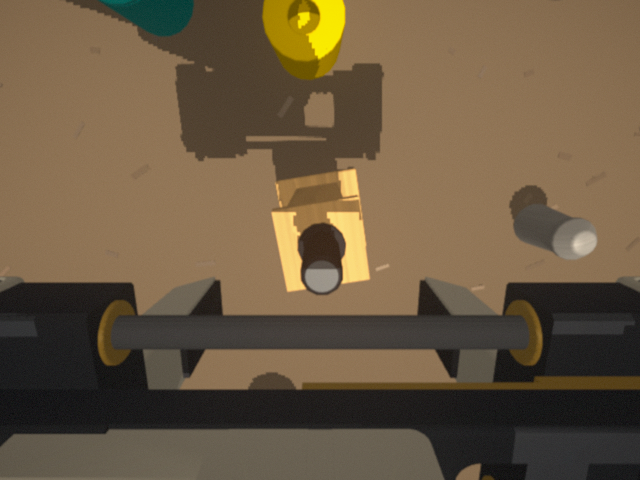

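The handle top at (321,278) is centred between the fingers. I descend 7.3 cm and close.

```bash
python3 -m handwheel '[{"tx":0,"ty":0,"tz":2,"wx":0,"wy":0,"wz":0,"claw":1},{"tx":0.05,"ty":0,"tz":4.5,"wx":0,"wy":0,"wz":-0.1,"claw":1},{"tx":0.05,"ty":0,"tz":6.5,"wx":0,"wy":0,"wz":-0.1,"claw":1},{"tx":0.05,"ty":0,"tz":7.3,"wx":0,"wy":0,"wz":-0.1,"claw":0.8},{"tx":0.05,"ty":0,"tz":7.3,"wx":0,"wy":0,"wz":-0.1,"claw":0.6},{"tx":0.05,"ty":0,"tz":7.3,"wx":0,"wy":0,"wz":-0.1,"claw":0.5},{"tx":0.05,"ty":0,"tz":7.3,"wx":0,"wy":0,"wz":-0.1,"claw":0.4},{"tx":0.05,"ty":0,"tz":7.3,"wx":0,"wy":0,"wz":-0.1,"claw":0.3},{"tx":0.05,"ty":0,"tz":7.3,"wx":0,"wy":0,"wz":-0.1,"claw":0.2},{"tx":0.05,"ty":0,"tz":7.3,"wx":0,"wy":0,"wz":-0.1,"claw":0.1},{"tx":0.05,"ty":0,"tz":7.3,"wx":0,"wy":0,"wz":-0.1,"claw":0.1},{"tx":0.05,"ty":0,"tz":7.3,"wx":0,"wy":0,"wz":-0.1,"claw":0.1}]' 15
python3 -m handwheel '[{"tx":0,"ty":0,"tz":0,"wx":0,"wy":0,"wz":0,"claw":0.1},{"tx":0,"ty":0,"tz":0,"wx":0,"wy":0,"wz":0,"claw":0.1},{"tx":0,"ty":0,"tz":0,"wx":0,"wy":0,"wz":0,"claw":0.1}]' 20
```

```text
clock: 11.47
position: [0.5486, -0.016, 0.1479]
ee_rot: [-2.219, -2.222, 0.001]
force: [-0.9, -0.3, 0.4]
width: 0.399
clock: 11.72
position: [0.5485, -0.0161, 0.1477]
ee_rot: [-2.219, -2.222, 0.002]
force: [-0.4, 0.1, 0.3]
width: 0.256
```

Gripped (23.6 mm). I lift straight up out of the holder.

```bash
python3 -m handwheel '[{"tx":0,"ty":0,"tz":-0.5,"wx":0,"wy":0,"wz":0,"claw":0.1},{"tx":0,"ty":0,"tz":-1.5,"wx":0,"wy":0,"wz":0,"claw":0.1},{"tx":0,"ty":0,"tz":-3,"wx":0,"wy":0,"wz":0,"claw":0.1},{"tx":0,"ty":0,"tz":-4.5,"wx":0,"wy":0,"wz":0,"claw":0.1},{"tx":0,"ty":0,"tz":-6,"wx":0,"wy":0,"wz":0,"claw":0.1},{"tx":0,"ty":0,"tz":-7.5,"wx":0,"wy":0,"wz":0,"claw":0.1},{"tx":0,"ty":0,"tz":-9,"wx":0,"wy":0,"wz":0,"claw":0.1},{"tx":0,"ty":0,"tz":-10.5,"wx":0,"wy":0,"wz":0,"claw":0.1},{"tx":0,"ty":0,"tz":-12,"wx":0,"wy":0,"wz":0,"claw":0.1},{"tx":0,"ty":0,"tz":-14,"wx":0,"wy":0,"wz":0,"claw":0.1},{"tx":0,"ty":0,"tz":-16,"wx":0,"wy":0,"wz":0,"claw":0.1},{"tx":0,"ty":0,"tz":-16,"wx":0,"wy":0,"wz":0,"claw":0.1}]' 20
python3 - <<'E'
from h import *
im,d=vision.get_image("side"); cv2.imwrite("pics/s7.png",im)
go([.5065,-.2685,.31],0)
E
```

```text
clock: 12.72
position: [0.5504, -0.0166, 0.3123]
ee_rot: [2.219, 2.22, 0.006]
force: [0.9, 0.4, -0.2]
width: 0.259
t=12.77 pos [ 0.5498 -0.0165  0.3103] F [ 0.24  0.72 -1.37] width 0.258 jaw az 0.0 tilt 0.15 xaxis [-0.001  1.     0.001] q7 0.10
shift cm [-25.2   -4.35   0.  ] turn deg [ 0.15 -0.03  0.05]
```

View pics/s7.png

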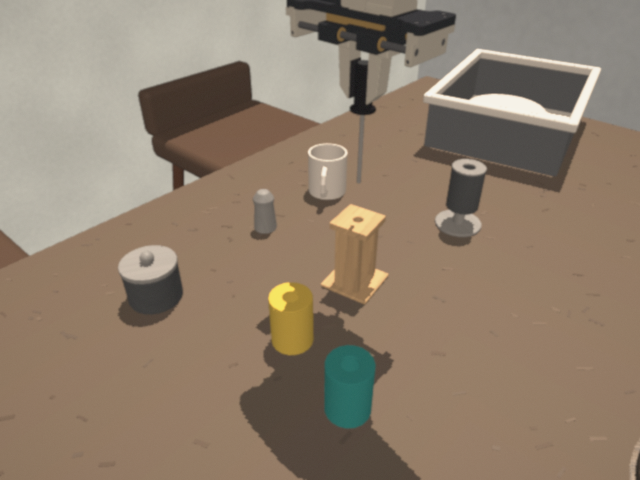

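The probe is out: stem from (362,108) to its tip at (360,183), hanging straight. I carry it to hover over the jar; the tip has about 50 mm of clearance.

```bash
python3 -m handwheel '[{"tx":-1,"ty":-0.2,"tz":0,"wx":0,"wy":0,"wz":0,"claw":0.1},{"tx":-4,"ty":-0.7,"tz":0,"wx":0,"wy":0,"wz":0,"claw":0.1},{"tx":-7,"ty":-1.2,"tz":0,"wx":0,"wy":0,"wz":0,"claw":0.1},{"tx":-10,"ty":-1.7,"tz":0,"wx":0,"wy":0,"wz":0,"claw":0.1},{"tx":-13,"ty":-2.2,"tz":0,"wx":0,"wy":0,"wz":0,"claw":0.1},{"tx":-16,"ty":-2.8,"tz":0,"wx":0,"wy":0,"wz":0,"claw":0.1},{"tx":-19,"ty":-3.3,"tz":0,"wx":0,"wy":0,"wz":0,"claw":0.1},{"tx":-22,"ty":-3.8,"tz":0,"wx":0,"wy":0,"wz":0,"claw":0.1},{"tx":-24,"ty":-4.2,"tz":0,"wx":0,"wy":0,"wz":0,"claw":0.1},{"tx":-25.2,"ty":-4.35,"tz":0,"wx":0,"wy":0,"wz":0,"claw":0.1},{"tx":-25.2,"ty":-4.35,"tz":0,"wx":0,"wy":0,"wz":0,"claw":0.1},{"tx":-25.2,"ty":-4.35,"tz":0,"wx":0,"wy":0,"wz":0,"claw":0.1}]' 20
python3 -m handwheel '[{"tx":0,"ty":0,"tz":0,"wx":0,"wy":0,"wz":0,"claw":0.1},{"tx":0,"ty":0,"tz":0,"wx":0,"wy":0,"wz":0,"claw":0.1},{"tx":0,"ty":0,"tz":0,"wx":0,"wy":0,"wz":0,"claw":0.1}]' 20
python3 - <<'E'
from h import *
s=sensors.observe(); im,d=vision.get_image("wrist"); cv2.imwrite("pics/w8.png",im); np.save("pics/w8.npy",d); np.save("pics/w8s.npy",np.r_[s["position"],s["ee_rot"]])
im,d=vision.get_image("side"); cv2.imwrite("pics/s8.png",cv2.resize(im[60:260,380:560],None,fx=3,fy=3,interpolation=cv2.INTER_CUBIC)); cv2.imwrite("pics/s8f.png",im); np.save("pics/s8.npy",d)
go([.5065,-.2685,.31],0)
E
```

```text
clock: 13.77
position: [0.5051, -0.2681, 0.3071]
ee_rot: [-2.22, -2.22, 0.002]
force: [-0.5, 0.4, -0.8]
width: 0.258
clock: 14.02
position: [0.5061, -0.2667, 0.3076]
ee_rot: [-2.216, -2.224, 0.001]
force: [0.0, 0.1, -0.6]
width: 0.259
t=14.12 pos [ 0.5059 -0.2672  0.3077] F [ 0.75 -0.16 -0.91] width 0.257 jaw az 0.2 tilt 0.10 xaxis [-0.003  1.     0.   ] q7 0.61
shift cm [-0.13  0.06 -0.23] turn deg [-0.1  -0.02  0.16]
```

View pics/w8.png

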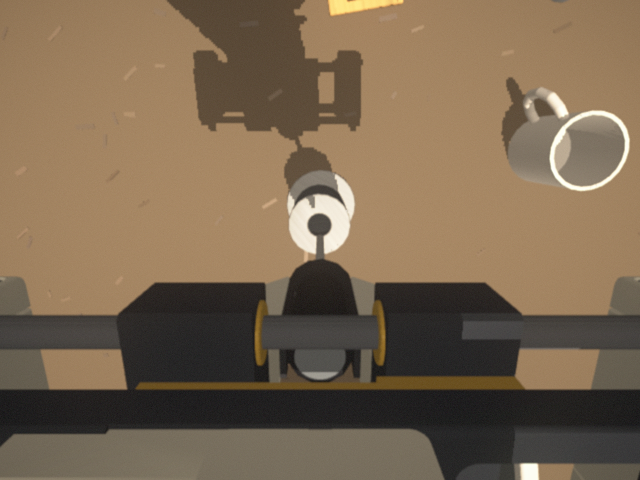

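View pics/s8.png

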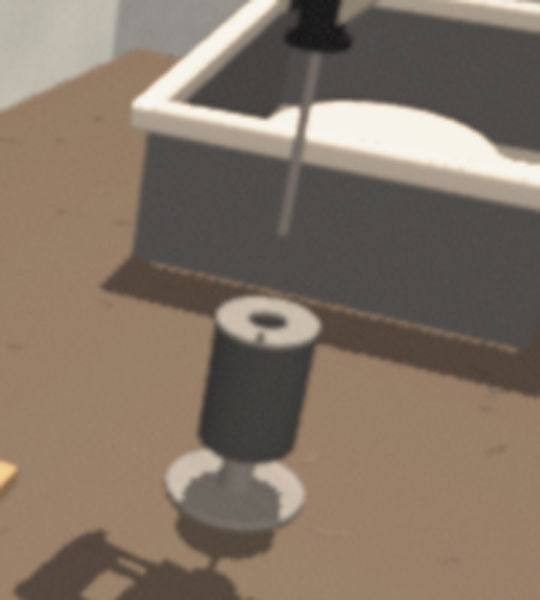

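```bash
cat >> h.py <<'E'
def ray(K,T,u,v,z):
    r=T[:3,:3]@np.array([(u-K[0,2])/K[0,0],(v-K[1,2])/K[1,1],1]); k=(z-T[2,3])/r[2]; return T[:3,3]+k*r
E
python3 - <<'E'
from h import *
from scipy.optimize import least_squares
K,T=cam("side"); d=np.load("pics/s8.npy"); P=cloud(d,K,T)
m=(d>0)&(np.hypot(P[...,0]-.506,P[...,1]+.268)<.02)&(P[...,2]>.14)&(P[...,2]<.26)
q=P[m]; q=q[np.argsort(q[:,2])]; print("side stem n",len(q),"zmin",q[:5,2])
A=np.c_[np.ones(len(q)),q[:,2]-.173]
for k in (0,1):
    f=least_squares(lambda p:A@p-q[:,k],[.5,0],loss='soft_l1',f_scale=.001); print("xy"[k],"at tip",f.x[0],"slope",f.x[1])
print("tip ray",ray(K,T,474.7,137.7,.173),"hole ray",ray(K,T,469.3,166.7,.12))
im=cv2.imread("pics/s8f.png")
class S(dict):pass
p=np.load("pics/w8s.npy"); s={"position":p[:3],"ee_rot":p[3:]}
K,T=cam("wrist",s); d=np.load("pics/w8.npy"); P=cloud(d,K,T)
disc(P,d,[.5065,-.268],.12,.04,.004)
m=(d>0)&(np.hypot(P[...,0]-.506,P[...,1]+.268)<.02)&(P[...,2]>.14)&(P[...,2]<.27)
q=P[m]; print("wrist stem n",len(q), q[np.argsort(q[:,2])][:3] if len(q) else "")
w=cv2.imread("pics/w8.png"); cv2.imwrite("pics/w8c.png",cv2.resize(w[160:310,250:400],None,fx=4,fy=4,interpolation=cv2.INTER_CUBIC))
print("hole wrist ray",ray(K,T,319,224,.12))
E
```

```text
side stem n 200 zmin [0.17420097 0.17433176 0.17524536 0.1754364  0.17555656]
x at tip 0.5064759075216786 slope 0.001678426587787458
y at tip -0.2668537327167288 slope -0.001440453318769141
tip ray [ 0.5053064  -0.26999741  0.173     ] hole ray [ 0.50471576 -0.26905838  0.12      ]
disc n 2352 mec 505.7 -268.7 r 28.8 mid [ 505.8 -268.4  120.2] zmed 119.9
wrist stem n 190 [[ 0.50678815 -0.26475901  0.17352968]
 [ 0.50835422 -0.26543942  0.1740125 ]
 [ 0.50445061 -0.26530824  0.174586  ]]
hole wrist ray [ 0.50580969 -0.26849545  0.12      ]
```

View pics/w8c.png

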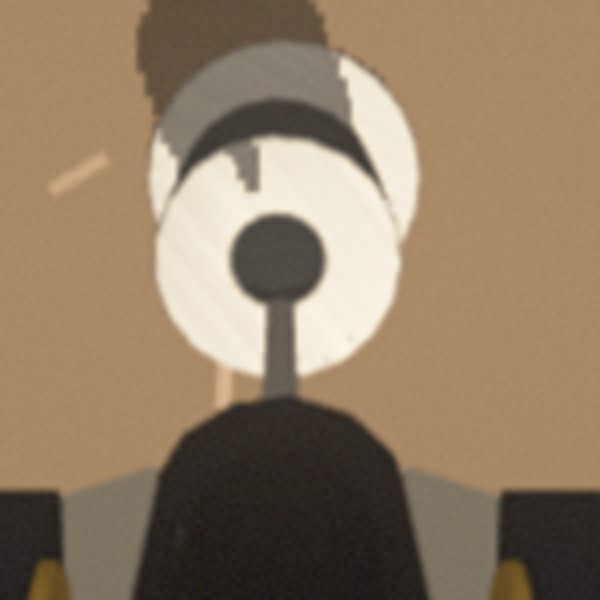

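The wrist crop shows the stem end at crop (280,300), lined up with the hole centre at crop (278,260). Side and wrist both put the tip within about 1–2 mm of the hole's axis, with negligible tilt. I lower to about 13 mm above the lid and recheck.

```bash
python3 -m handwheel '[{"tx":0,"ty":0,"tz":1,"wx":0,"wy":0,"wz":0,"claw":0.1},{"tx":0,"ty":0,"tz":2,"wx":0,"wy":0,"wz":0,"claw":0.1},{"tx":-0.05,"ty":0,"tz":3,"wx":0,"wy":0,"wz":0,"claw":0.1},{"tx":-0.1,"ty":0,"tz":3.8,"wx":0,"wy":0,"wz":0,"claw":0.1},{"tx":-0.1,"ty":0,"tz":4,"wx":0,"wy":0,"wz":0,"claw":0.1},{"tx":-0.1,"ty":0,"tz":4,"wx":0,"wy":0,"wz":0,"claw":0.1},{"tx":-0.1,"ty":0,"tz":4,"wx":0,"wy":0,"wz":0,"claw":0.1},{"tx":-0.1,"ty":0,"tz":4,"wx":0,"wy":0,"wz":0,"claw":0.1}]' 20
python3 - <<'E'
from h import *
s=sensors.observe(); w,dw=vision.get_image("wrist"); im,d=vision.get_image("side")
a=cv2.resize(w[170:290,260:380],(600,600),interpolation=cv2.INTER_CUBIC); cv2.imwrite("pics/w9.png",a)
a=cv2.resize(im[100:200,420:520],(600,600),interpolation=cv2.INTER_CUBIC); cv2.imwrite("pics/s9.png",a)
K,T=cam("side"); P=cloud(d,K,T)
m=(d>0)&(np.hypot(P[...,0]-.506,P[...,1]+.268)<.02)&(P[...,2]>.125)&(P[...,2]<.22)
q=P[m]; print("zmin",np.sort(q[:,2])[:4],"side stem med xy", np.median(q[q[:,2]<.16],0), "upper",np.median(q[q[:,2]>.18],0)); disc(P,d,[.5065,-.268],.12,.045,.003)
go([.5065,-.2685,.31],0);
E
```

```text
clock: 14.78
position: [0.5057, -0.2694, 0.2681]
ee_rot: [-2.22, -2.222, 0.002]
force: [-0.6, 0.6, -1.0]
width: 0.256
zmin [0.1354689  0.13593872 0.13610802 0.13659724] side stem med xy [ 0.50648318 -0.26955344  0.14728839] upper [ 0.50636639 -0.2695173   0.20021756]
disc n 415 mec 504.8 -269.3 r 30.1 mid [ 505.8 -268.6  119.8] zmed 120.3
t=14.88 pos [ 0.5058 -0.2693  0.2682] F [-0.33 -0.58 -0.74] width 0.258 jaw az 0.1 tilt 0.05 xaxis [-0.001  1.    -0.   ] q7 0.64
shift cm [ 0.08  0.07 -4.18] turn deg [-0.05  0.01  0.07]
```

View pics/w9.png

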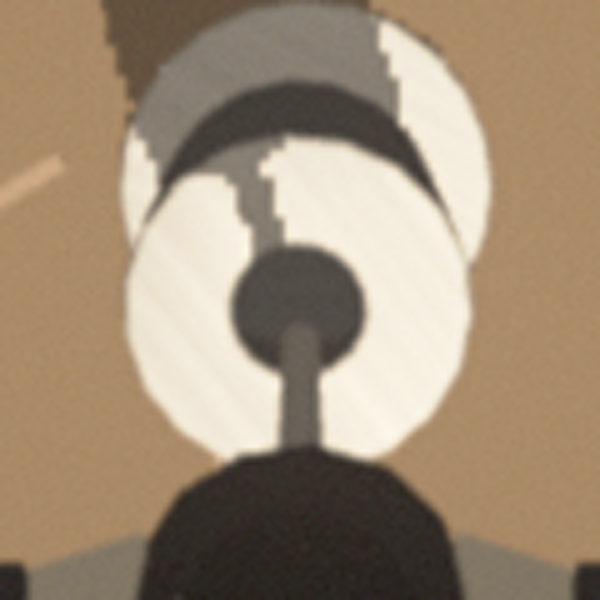

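View pics/s9.png

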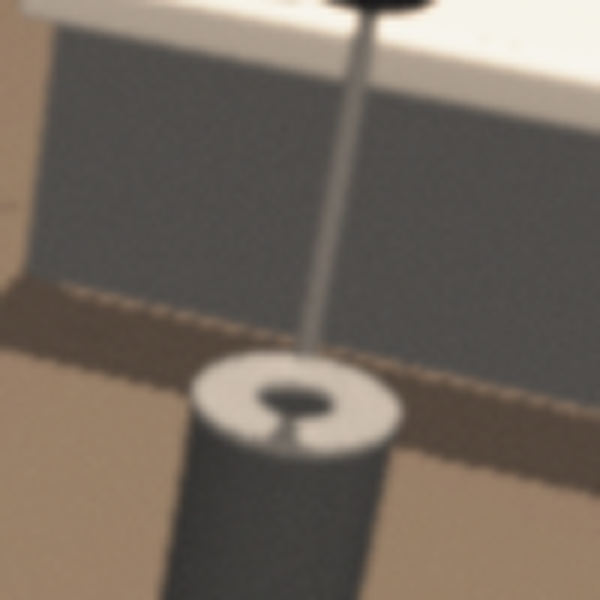

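Run:
```python
from h import *
s=sensors.observe(); w,d=vision.get_image("wrist"); K,T=cam("wrist",s); P=cloud(d,K,T)
disc(P,d,[.5065,-.268],.12,.04,.003)
print("tip",ray(K,T,320,235.5,.1335),"hole",ray(K,T,319.8,232,.12))
# hole contour centre
m=(d>0)&(np.hypot(P[...,0]-.506,P[...,1]+.268)<.02)&(P[...,2]>.125)&(P[...,2]<.2); q=P[m]
print("stem wrist",len(q)); 
for a in (.13,.14,.15,.16): 
    z=q[(q[:,2]>a)&(q[:,2]<a+.01)]; print(a,len(z),z.mean(0) if len(z) else "")
g=cv2.cvtColor(w,cv2.COLOR_BGR2GRAY); lid=(g>130).astype(np.uint8); 
K2,T2=cam("side"); im,d2=vision.get_image("side")
print("side tip",ray(K2,T2,420+308/6,100+350/6,.1335),"hole",ray(K2,T2,420+295/6,100+400/6,.12))
print(s["position"])
```

```text
disc n 2932 mec 505.6 -268.9 r 28.9 mid [ 505.6 -267.6  119.6] zmed 120.0
tip [ 0.50657044 -0.26886963  0.1335    ] hole [ 0.50640332 -0.26932464  0.12      ]
stem wrist 193
0.13 15 [ 0.50630925 -0.26797724  0.13711829]
0.14 27 [ 0.50606916 -0.26807332  0.14542309]
0.15 26 [ 0.50626662 -0.2679955   0.15494473]
0.16 32 [ 0.50622672 -0.26797249  0.16487678]
side tip [ 0.50606684 -0.27398575  0.1335    ] hole [ 0.50494458 -0.26901414  0.12      ]
[ 0.5057528  -0.26931187  0.26817691]
```

Wrist and side depth both put the stem axis about 2 mm too far towards −y relative to the hole. I shift +0.2 cm along tool x, lower to just above the lid, and recheck.

```bash
python3 -m handwheel '[{"tx":0.1,"ty":0,"tz":0,"wx":0,"wy":0,"wz":0,"claw":0.1},{"tx":0.2,"ty":0,"tz":0,"wx":0,"wy":0,"wz":0,"claw":0.1},{"tx":0.2,"ty":0,"tz":0.4,"wx":0,"wy":0,"wz":0,"claw":0.1},{"tx":0.2,"ty":0,"tz":0.7,"wx":0,"wy":0,"wz":0,"claw":0.1},{"tx":0.2,"ty":0,"tz":0.7,"wx":0,"wy":0,"wz":0,"claw":0.1},{"tx":0.2,"ty":0,"tz":0.7,"wx":0,"wy":0,"wz":0,"claw":0.1},{"tx":0.2,"ty":0,"tz":0.7,"wx":0,"wy":0,"wz":0,"claw":0.1}]' 20
cat > chk.py <<'E'
from h import *
import sys
n=sys.argv[1]
s=sensors.observe(); w,dw=vision.get_image("wrist"); im,d=vision.get_image("side")
a=cv2.resize(w[180:280,270:370],(390,390),interpolation=cv2.INTER_CUBIC)
b=cv2.resize(im[130:190,440:500],(390,390),interpolation=cv2.INTER_CUBIC); cv2.imwrite(f"pics/c{n}.png",np.hstack([a,b]))
for nm,dd,sg in(("wrist",dw,1),("side",d,1)):
    K,T=cam(nm,s); P=cloud(dd,K,T); 
    m=(dd>0)&(np.hypot(P[...,0]-.506,P[...,1]+.268)<.02)&(P[...,2]>.125)&(P[...,2]<.19); q=P[m]; q=q[np.argsort(q[:,2])]
    h=np.median(q,0); v=h-T[:3,3]; v=v[:2]/np.linalg.norm(v[:2]); print(nm,"stem axis ~",h[:2]+.0024*v,"n",len(q),"zmin",q[0,2])
    disc(P,dd,[.5065,-.268],.12,.045,.003)
print(s["position"],s["force"].round(2)); go([.506,-.2685,.217],0)
E
python3 chk.py 10
```

```text
clock: 15.57
position: [0.5055, -0.2672, 0.2607]
ee_rot: [-2.219, -2.222, 0.002]
force: [-0.6, 0.6, -0.6]
width: 0.257
wrist stem axis ~ [ 0.50556899 -0.26805636] n 191 zmin 0.12619045257899802
disc n 2920 mec 505.7 -269.0 r 28.9 mid [ 505.8 -266.5  119.9] zmed 120.0
side stem axis ~ [ 0.50688801 -0.26910736] n 130 zmin 0.12625651829063894
disc n 399 mec 504.6 -268.8 r 30.8 mid [ 506.2 -268.6  119.8] zmed 120.4
[ 0.50545984 -0.26721055  0.26066481] [-0.59  0.64 -0.57]
t=15.67 pos [ 0.5055 -0.2672  0.2608] F [-0.51 -0.81 -0.67] width 0.257 jaw az 0.1 tilt 0.09 xaxis [-0.001  1.    -0.   ] q7 0.64
shift cm [-0.13  0.06  4.38] turn deg [-0.09  0.    0.07]
```

View pics/c10.png

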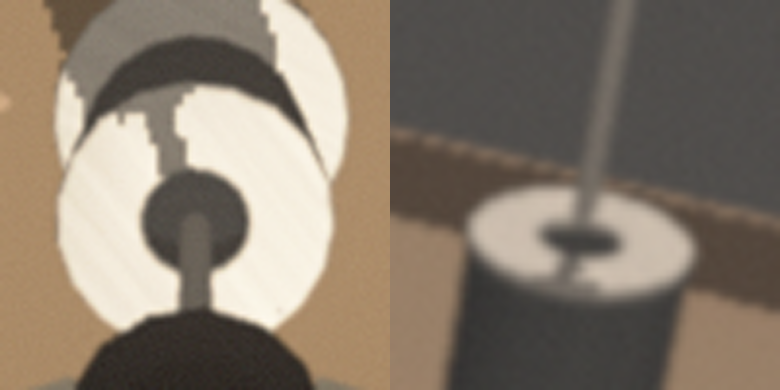

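Both cameras now have the stem axis within about 1 mm of the hole centre. The wrist half shows the tip at (195,215) over the hole at (195,222); the side half shows it entering at (583,225). The tip is about 6 mm above the lid, so I lower 4.3 cm slowly.

```bash
python3 -m handwheel '[{"tx":-0.05,"ty":0,"tz":0.4,"wx":0,"wy":0,"wz":0,"claw":0.1},{"tx":-0.05,"ty":0,"tz":0.8,"wx":0,"wy":0,"wz":0,"claw":0.1},{"tx":-0.05,"ty":0,"tz":1.2,"wx":0,"wy":0,"wz":0,"claw":0.1},{"tx":-0.05,"ty":0,"tz":1.6,"wx":0,"wy":0,"wz":0,"claw":0.1},{"tx":-0.05,"ty":0,"tz":2,"wx":0,"wy":0,"wz":0,"claw":0.1},{"tx":-0.05,"ty":0,"tz":2,"wx":0,"wy":0,"wz":0,"claw":0.1},{"tx":-0.05,"ty":0,"tz":2,"wx":0,"wy":0,"wz":0,"claw":0.1}]' 20
python3 chk.py 11
```

```text
clock: 16.25
position: [0.5053, -0.2675, 0.2404]
ee_rot: [-2.219, -2.221, 0.002]
force: [0.0, -0.4, -0.9]
width: 0.257
wrist stem axis ~ [ 0.50564129 -0.26831663] n 144 zmin 0.1255433829705444
disc n 3101 mec 505.7 -269.0 r 28.9 mid [ 505.9 -264.8  120. ] zmed 120.0
side stem axis ~ [ 0.50686046 -0.26960693] n 135 zmin 0.12512730918979137
disc n 410 mec 505.0 -269.5 r 30.2 mid [ 506.1 -268.8  120. ] zmed 120.4
[ 0.50528725 -0.26754027  0.24037499] [ 0.03 -0.4  -0.95]
t=16.35 pos [ 0.5055 -0.2678  0.2408] F [ 1.36 -0.08  0.06] width 0.257 jaw az 0.1 tilt 0.09 xaxis [-0.001  1.    -0.   ] q7 0.65
shift cm [-0.07  0.05  2.38] turn deg [-0.09  0.01  0.06]
```

View pics/c11.png

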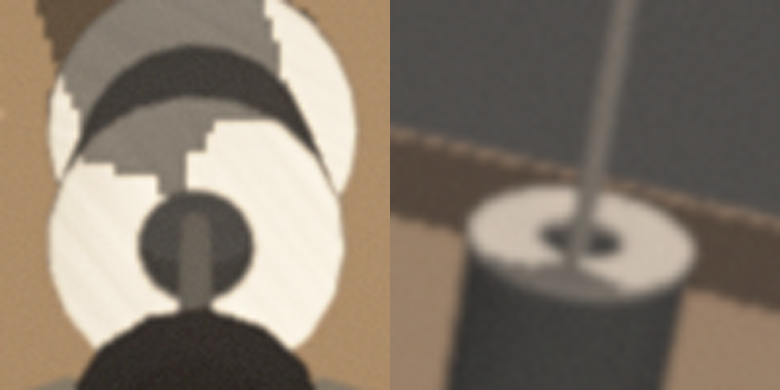

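Both pictures show the stem inside the hole: wrist at x=195 against hole centre 196, side at x=580 against 580. No contact force. I lower the remaining 2.3 cm.

```bash
python3 -m handwheel '[{"tx":0,"ty":0,"tz":0.4,"wx":0,"wy":0,"wz":0,"claw":0.1},{"tx":0,"ty":0,"tz":0.8,"wx":0,"wy":0,"wz":0,"claw":0.1},{"tx":0,"ty":0,"tz":1.2,"wx":0,"wy":0,"wz":0,"claw":0.1},{"tx":0,"ty":0,"tz":1.6,"wx":0,"wy":0,"wz":0,"claw":0.1},{"tx":0,"ty":0,"tz":2,"wx":0,"wy":0,"wz":0,"claw":0.1},{"tx":0,"ty":0,"tz":2.3,"wx":0,"wy":0,"wz":0,"claw":0.1},{"tx":0,"ty":0,"tz":2.3,"wx":0,"wy":0,"wz":0,"claw":0.1},{"tx":0,"ty":0,"tz":2.3,"wx":0,"wy":0,"wz":0,"claw":0.1},{"tx":0,"ty":0,"tz":2.3,"wx":0,"wy":0,"wz":0,"claw":0.1},{"tx":0,"ty":0,"tz":2.3,"wx":0,"wy":0,"wz":0,"claw":0.1}]' 20
python3 chk.py 12
```

```text
clock: 17.18
position: [0.5055, -0.2678, 0.2179]
ee_rot: [-2.219, -2.222, 0.002]
force: [-0.7, -0.0, -0.6]
width: 0.258
wrist stem axis ~ [ 0.50566795 -0.26840863] n 101 zmin 0.1255437184732869
disc n 3261 mec 505.5 -268.9 r 28.9 mid [ 505.5 -264.1  119.8] zmed 120.0
side stem axis ~ [ 0.50695524 -0.26997051] n 129 zmin 0.12519664151319726
disc n 401 mec 506.6 -269.3 r 30.6 mid [ 506.1 -269.7  119.8] zmed 120.4
[ 0.50552506 -0.2677535   0.21793541] [-0.67 -0.01 -0.59]
t=17.28 pos [ 0.5055 -0.2677  0.2179] F [ 0.2  -0.22 -1.37] width 0.257 jaw az 0.1 tilt 0.08 xaxis [-0.001  1.    -0.   ] q7 0.66
shift cm [-0.08  0.05  0.09] turn deg [-0.08  0.01  0.07]
```

View pics/c12.png

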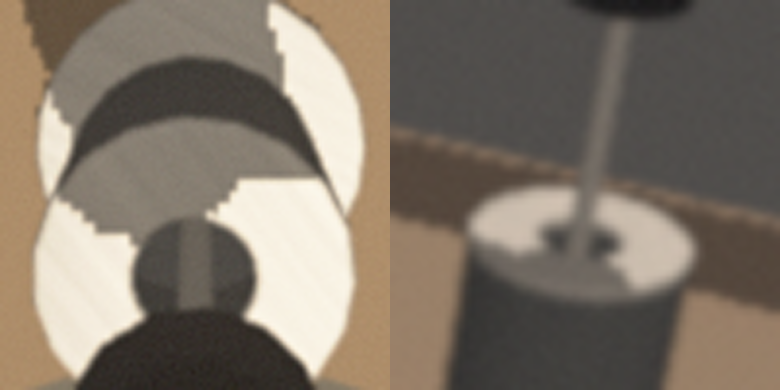

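The tip is about 37 mm below the lid's top, the stem is centred in the hole in both views, and the arm is still. I hand it in.

```bash
python3 -m handwheel '[{"tx":0,"ty":0,"tz":0,"wx":0,"wy":0,"wz":0,"claw":0.1},{"tx":0,"ty":0,"tz":0,"wx":0,"wy":0,"wz":0,"claw":0.1},{"tx":0,"ty":0,"tz":0,"wx":0,"wy":0,"wz":0,"claw":0.1}]' 20
python3 -c "
from cell import arm
print(arm.sign_off())"
```

```text
clock: 17.53
position: [0.5054, -0.2676, 0.2178]
ee_rot: [-2.219, -2.222, 0.002]
force: [-0.0, 0.4, -0.0]
width: 0.254
the job is handed in; nothing more can be done
None
```

The jar is standing on the raised stand, let go, and the gripper is still holding the thermometer inside it, tip about half-way down. I handed the job in at 17.5 s; the system gave no verdict.

- **Jar:** it touched down on the stand with about 9 N. My last checks put its centre within about 2 mm of the stand's, with the lid's top at 120 mm. I judged it upright by eye, without measuring its tilt.
- **Thermometer:** the tip is about 37 mm below the lid's top, worked out from the arm's position because the tip cannot be seen inside the jar. The stem axis is within about 1.5 mm of the hole's centre, the tool was tilted 0.1°, and I saw no sign of contact with the jar or lid.
- **Disagreement:** the side and wrist cameras differed by 1–2 mm on where the stem was, which is within their calibration error.
- **Refused move:** the first move was refused because its rows left out some fields, and nothing moved.
- **Not measured:** I did not measure the mug, sugar pot or shaker again. The arm's path kept clear of them, and none of them looked moved in the later pictures.

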